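# Swap the empty thread tub at a cutting-room flow rack

## Robot

A 6-joint arm with a two-finger parallel gripper is mounted at the origin on the work surface. World frame = base frame: x ahead of the robot, y to its left, z up, the work surface at z = 0. Lengths are in m, angles in rad, forces in N, time in s.
With the tool pointing down it reaches from about 0.35 to 0.975 m from the base axis. Payload 4.9 kg.
Tool frame: the origin (TCP) lies midway between the tips of the shut fingers; the grasp point (between the pads) lies 19 mm behind it (manip.grip_point_offset is the distance from the TCP to the grasp point, in m); z points along the fingers, y is the direction in which the jaws open and shut (so a half turn about z gives the same grasp; the last joint's range is limited). The gripper opens to 85 mm and grips with 20 to 120 N. Pads are 22 mm wide; open, the fingers measure 114 mm over their backs; the gripper's body (76 mm by 85 mm) begins 54 mm behind the grasp point. The pads swing forward as they close: fully open they stand 13 mm farther back than shut.
Start: joints at [1.209, 0.053, 1.613, -0, 1.476, -0.119], TCP at [0.15, 0.607, 0.2] pointing down, gripper open.
Joint ranges: [-3.01, 3.01], [-1.01, 2.22], [0.06, 2.58], [-1.02, 4.17], [0.09, 2.62], [-3.14, 3.14]. Speed limits (rad/s): [2.57, 2.57, 3.14, 3.14, 3.14, 3.14].

## Interface

Orientations are given as a unit quaternion [w, x, y, z].
In Python, from plant import manip gives the robot as it stands. The module is installed in compiled form; this text tells all that it offers.
- The arm moves only by the tool send_rows, never from a script. Its argument "steps" is a list of rows, each a list of 6 numbers: the shift along the tool's x, y, z in m, then the turn, a rotation vector about the tool's x, y, z in degrees. In form: [[dx, dy, dz, wx, wy, wz], ...]. A call has 1 to 8 rows; each row shifts and turns the commanded pose from where the row before left it, along the tool's axes as they then stand; what a row does not reach is not made up. A row lasts 1/8 s, in which the tool goes at most 62.5 mm and 10.7 degrees, less where a joint would pass 70% of its speed; a pose out of reach is approached as far as the arm can. A call is refused whole if a number of a shift passes 0.0625 or a number of a turn 10.7, either way. A call with a gripper value outside its range is refused whole. "grip" is the opening, from 0 (shut) to 1 (fully open), set as the call begins (left out, the last holds). The fingers move at their own pace and stop on an object; the grip force is fixed at half the most. Time passes only in rows, so rows that do not move let the fingers close. It gives the time, the measured TCP pose, the force and the opening at its end, in the units of the state.
- manip.state(): the state, without advancing time (a new reading comes with each control period).
- manip.grab_frame(name): name is "side" or "top"; returns the picture (480x640x3 uint8, blue, green, red); there is no depth.
- manip.get_calibration(name): a dict with "K" (3x3 intrinsics, pixels), "R" (3x3) and "t" (3): a world point X has camera coordinates R X + t. Camera axes: x right, y down, z forward; pixel columns grow to the right and rows downward; lengths in m; the calibration is good to about 2 mm. A picture is of the moment at which its call begins. get_calibration takes no time and is no camera call.
- manip.job_done(): hands the job in, once; it reports no verdict.
The state is a dict: "time": time; "joint_pos": joint angles; "joint_vel": joint speeds; "joint_efforts": joint torques, N m; "tool_pos": TCP position; "tool_rot": TCP orientation; "contact_force": force on the tool from outside, world axes, zero at the start; "ft_torque": the same for the moment, N m; "gripper_width": opening from 0.0 (shut) to 1.0 (fully open).
Only numpy, scipy, OpenCV 4.12 (cv2) and the standard library are available. Lean on these libraries where they do the work, as an engineer would, in place of code of your own. Each camera call takes 0.05 s, during which the arm holds its last target.

## Task

Swap the empty thread tub on the pick rack for a full one: first push the empty blue tub off the plate into the red return lane so that it rolls away to the back, then slide the front full tub sideways out of the green supply lane onto the plate, upright and square, centred between the yellow lines, and let the tubs behind it roll forward to the front stop. Leave the weight, tape and mug where they are and do not tip any tub over.

Things in the scene. Friction and masses are not known exactly. Their poses are not given: they have to be found in the camera images.
- plate: level aluminium plate on legs, fixed, between the lanes. Origin on the bench under the marked spot; x away from the robot along the lanes, y across them, z up. Top at z = 78 mm, x -70 to 85, y -115 to 115 mm. A fence on its front edge stands 20 mm above the top, inner face at x = -60 mm. Steel legs below.
- spot (a point): centre of the marked spot, on the plate's top, straight above the plate's origin: where a tub's underside centre belongs. Yellow lines: inner edges 65 mm to either side (y) and 75 mm behind (x); the fence is its front edge.
- supply: green-sided lane of free-turning rollers, fixed beside the plate, axes parallel to the plate's; centre line at y = +170 or -170 mm in the plate's frame (varies). Origin on the bench under the front tub. Roller tops slope down towards the robot at 6 degrees: 80 mm above the bench at x = -55 mm, rising along +x. Rollers 98 mm long in y.
- supply_stop (a point): middle of the top edge of the supply lane's front stop, 98 mm above the bench, on its inner face (lane x = -55 mm). Steel side guides (inner faces y = +-53 mm, 25 mm above the rollers) run only from lane x = 90 mm back: the front place is open on both sides, nothing there stands above the rollers but the tub.
- returns: red-sided lane of free-turning rollers, fixed on the plate's other side, centre line 170 mm from the plate's. Origin on the bench, axes as the plate's. Roller tops slope down away from the robot at 6 degrees: 76.5 mm above the bench at x = -55 mm, falling along +x. Front fence inner face at x = -60 mm.
- returns_mouth (a point): point on the rollers, lane x = y = 0, level with the marked spot. Rear stop at x = 325 mm. Side guides: inner faces y = +-53 mm from x = 130 mm back, flared to about +-70 mm at x = 90 mm; open on both sides in front of that. A tub put on the rollers near x = 0 within 12 mm of the centre line rolls to the back alone in about 3 s (its origin then near x = 270 mm).
- empty: blue open tub 110 x 90 x 60 mm (x, y, z), 4 mm walls, with nothing in it, about 0.2 kg, standing on the plate; origin at the centre of its underside, x along its 110 mm side (roughly along the plate's x), z up.
- full1: blue open tub 110 x 90 x 60 mm (x, y, z), 4 mm walls, holding four thread spools fixed in it (black, white, red, with pale wooden tops; they stand up to 67 mm above the tub's underside); about 0.6 kg; origin at the centre of its underside, x along its 110 mm side, z up. It is the front tub in the supply lane, resting on the front stop.
- full2: blue open tub 110 x 90 x 60 mm (x, y, z), 4 mm walls, holding four thread spools fixed in it (black, white, red, with pale wooden tops; they stand up to 67 mm above the tub's underside); about 0.6 kg; origin at the centre of its underside, x along its 110 mm side, z up. Second in the supply lane, leaning on the first; it rolls forward by itself when the front place is free.
- full3: blue open tub 110 x 90 x 60 mm (x, y, z), 4 mm walls, holding four thread spools fixed in it (black, white, red, with pale wooden tops; they stand up to 67 mm above the tub's underside); about 0.6 kg; origin at the centre of its underside, x along its 110 mm side, z up. Third in the supply lane, leaning on the second.
- weight: dark steel pattern weight, 64 mm across, 67 mm high with a black ball grip, on the bench; origin at the centre of its underside. Leave alone.
- tape: yellow roll of tape (ring) lying flat, 90 mm across, 25 mm high; origin at the centre of its underside. Leave alone.
- mug: white mug, 76 mm across, 90 mm high; origin at the centre of its underside. Leave alone.
There are look-alikes about, which are no part of the job. What is shaped like the empty but turquoise is not meant.

How it is judged:
By the outcome, as a careful person would: the job done as asked, in the order asked, and still so for the second after the job is handed in, with the robot touching nothing.
It also fails if it takes over 54 s, if anything falls off the work surface, if the arm or the gripper's body presses on something with over 40 N, if the wrist force passes 120 N, or if a joint passes its speed limit or range.

## Working session

There is one attempt and no reset: what is moved stays moved. The work goes in short steps, Python scripts to look and compute and a tool call to move; the robot and the scene stay as the last step left them, time stands still between calls to the robot, and variables do not carry over. Pictures are saved under pics/ and viewed, and the job is handed in when it is done.

Besides the shell and the picture viewer there is one more tool, called after "Call:" as name([rows], argument=value, ...), one row to a line, values as JSON. send_rows: Moves the arm, as the interface text tells. Its arguments: {"type":"object","properties":{"steps":{"type":"array"},"grip":{"type":"number"}},"required":["steps"]}

```bash
ls; mkdir -p pics
python3 - <<'E'
from plant import manip
import cv2
s=manip.state()
for k,v in s.items(): print(k,v)
for n in ("side","top"):
    cv2.imwrite(f"pics/{n}0.png",manip.grab_frame(n))
    c=manip.get_calibration(n); print(n,c)
print(manip.grip_point_offset)
E
```

```text
pics
time 0.0
joint_pos [ 1.20902609e+00  5.33504613e-02  1.61427237e+00  1.07491211e-05
  1.47601736e+00 -1.18974283e-01]
joint_vel [-0.00063589  0.00124616  0.00067356 -0.00114996  0.00039561 -0.00033444]
joint_efforts [ 2.62727852e-03 -3.93672502e+01 -3.70187473e+01  5.53565189e-05
  6.78362310e-03  1.02606222e-06]
tool_pos [0.14999875 0.60603129 0.19887998]
tool_rot [-2.48919050e-04  1.21100461e-01  9.92639728e-01 -9.93062236e-04]
contact_force [-0.52393444 -0.26216764  0.26246949]
ft_torque [-0.00316587 -0.02304427  0.01667838]
gripper_width 1.0011112922601384
side {'K': array([[461.17708636,   0.        , 334.22165225],
       [  0.        , 461.17708636, 242.93445413],
       [  0.        ,   0.        ,   1.        ]]), 'R': array([[ 0.92258909, -0.38565589, -0.00994509],
       [-0.30268632, -0.70764015, -0.63845627],
       [ 0.23918688,  0.59204304, -0.76959384]]), 't': array([-0.48832363,  0.21946184,  1.28269027])}
top {'K': array([[454.81387523,   0.        , 317.94967885],
       [  0.        , 454.81387523, 244.18969777],
       [  0.        ,   0.        ,   1.        ]]), 'R': array([[ 2.62562282e-02, -9.99640498e-01,  5.42995352e-03],
       [-9.76783682e-01, -2.68103962e-02, -2.12543739e-01],
       [ 2.12612908e-01,  2.76706907e-04, -9.77136467e-01]]), 't': array([-0.0227368 ,  0.57165446,  1.19243252])}
0.0187
```

View pics/side0.png

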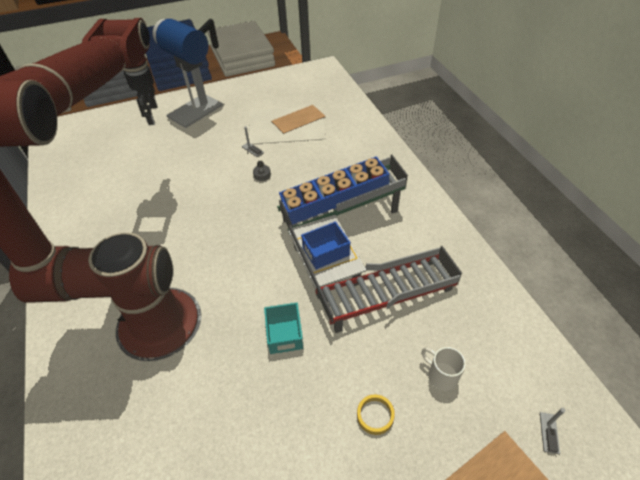

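View pics/top0.png

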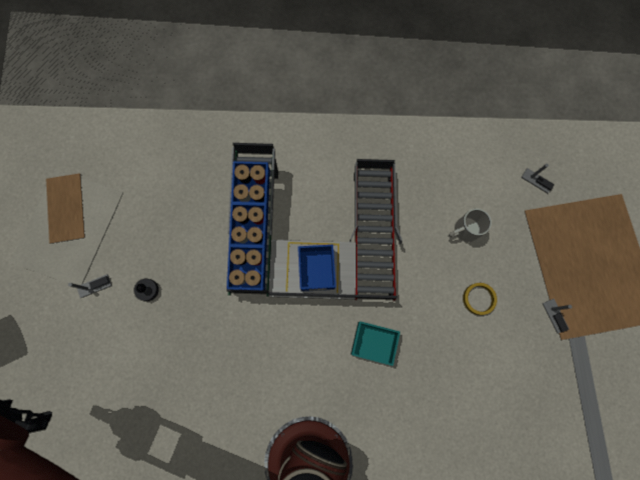

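The side view shows the supply lane with 3 full tubs at (335,190), the empty at (326,245), the red return lane at (390,283) and a turquoise look-alike at (284,328). The top view shows the same at (248,225), (317,268), (376,230) and (376,343). Next I'll enlarge both for measuring.

Run:
```python
import cv2
a=cv2.imread("pics/top0.png")[130:310,215:415]
cv2.imwrite("pics/top0c.png",cv2.resize(a[90:],(800,360),interpolation=cv2.INTER_CUBIC))
cv2.imwrite("pics/top0d.png",cv2.resize(a[:95],(800,380),interpolation=cv2.INTER_CUBIC))
b=cv2.imread("pics/side0.png")[150:340,260:470]
cv2.imwrite("pics/side0c.png",cv2.resize(b[:150,:200],(800,600),interpolation=cv2.INTER_CUBIC))
```

```text
(no output)
```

View pics/top0c.png

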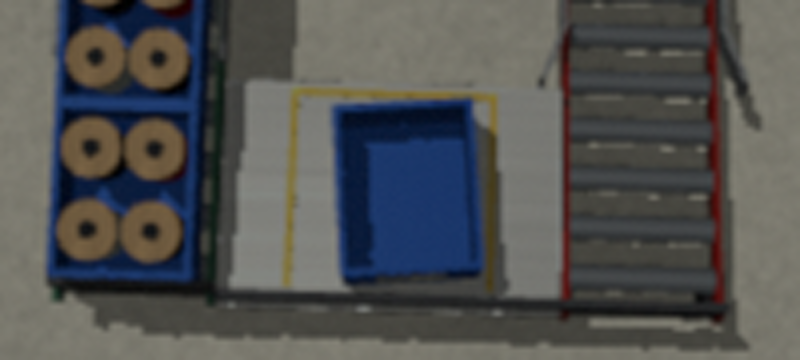

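View pics/top0d.png

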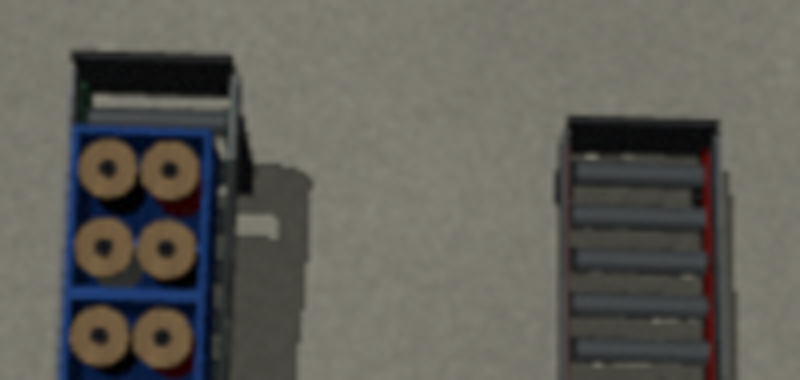

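View pics/side0c.png

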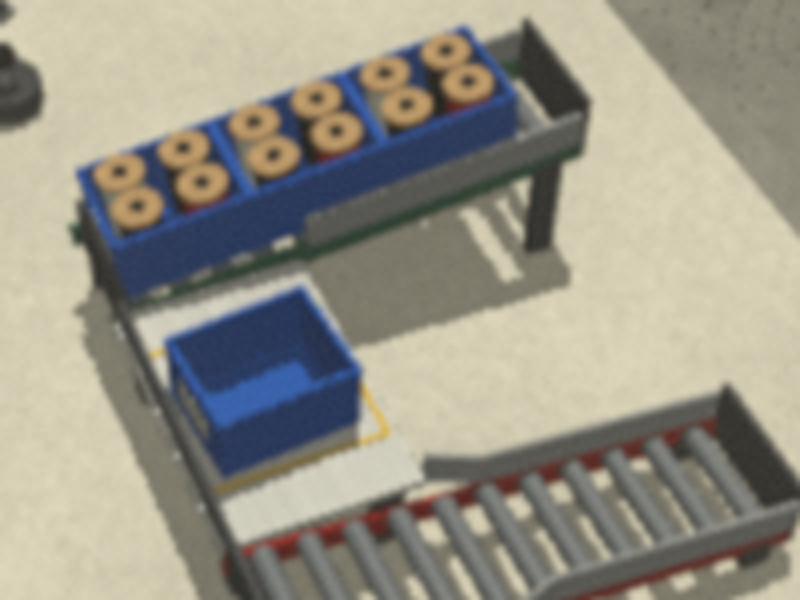

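```bash
cat > h.py <<'E'
import numpy as np
from plant import manip
C={n:manip.get_calibration(n) for n in("top","side")}
def bp(n,u,v,z):
    c=C[n];d=c["R"].T@np.linalg.solve(c["K"],[u,v,1]);o=-c["R"].T@c["t"]
    return o+d*(z-o[2])/d[2]
def pj(n,X):
    c=C[n];p=c["K"]@(c["R"]@np.asarray(X,float)+c["t"]);return p[:2]/p[2]
def tri(ut,us):
    A=[];b=[]
    for n,(u,v) in(("top",ut),("side",us)):
        c=C[n];d=c["R"].T@np.linalg.solve(c["K"],[u,v,1]);d/=np.linalg.norm(d);o=-c["R"].T@c["t"]
        P=np.eye(3)-np.outer(d,d);A.append(P);b.append(P@o)
    return np.linalg.lstsq(np.vstack(A),np.hstack(b),rcond=None)[0]
def T(u,v):return (u+.5)/4-.5+215,(v+.5)/4-.5+220
def T2(u,v):return (u+.5)/4-.5+215,(v+.5)/4-.5+130
def S(u,v):return (u+.5)/4-.5+260,(v+.5)/4-.5+150
E
python3 - <<'E'
from h import *
np.set_printoptions(precision=4,suppress=True)
z=.078
for nm,p in dict(BL=(248,82),BR=(560,90),YL=(297,95),YR=(493,99),FL=(233,290)).items(): print("plate top",nm,bp("top",*T(*p),z))
for nm,p in dict(BR=(424,475),YRout=(389,432)).items(): print("plate side",nm,bp("side",*S(*p),z))
print("tri BR",tri(T(560,90),S(424,475)))
print("empty rim tri (back-right, back-left, frontleft, frontright)")
for a,b in [((472,101),(360,372)),((335,107),(304,290)),((344,279),(168,342)),((480,273),(222,430))]: print(tri(T(*a),S(*b)))
print("full1 rim FR,FL, far end BR, BL")
for a,b in [((193,281),(121,243)),((50,277),(80,172))]: print(tri(T(*a),S(*b)))
for a,b in [((211,131),(516,99)),((76,128),(465,30))]: print(tri(T2(*a),S(*b)))
E
```

```text
plate top BL [0.5767 0.1054 0.078 ]
plate top BR [ 0.577  -0.1071  0.078 ]
plate top YL [0.5686 0.0717 0.078 ]
plate top YR [ 0.5694 -0.0616  0.078 ]
plate top FL [0.4349 0.1089 0.078 ]
plate side BR [ 0.5801 -0.1094  0.078 ]
plate side YRout [ 0.5733 -0.065   0.078 ]
tri BR [ 0.5793 -0.1076  0.0753]
empty rim tri (back-right, back-left, frontleft, frontright)
[ 0.5572 -0.0458  0.1312]
[0.5517 0.0432 0.1285]
[0.4412 0.0331 0.1313]
[ 0.4481 -0.0535  0.1285]
full1 rim FR,FL, far end BR, BL
[0.4378 0.1274 0.1427]
[0.4374 0.2195 0.1335]
[0.7664 0.131  0.1647]
[0.766  0.2196 0.1648]
```

Candidates for "the empty": blue empty tub on the plate, top (317,268) / side (326,245), about (0.50, -0.006), yaw about 4.7°. Turquoise look-alike on the bench, top (376,343), not meant. Blue tubs with spools, top (248,225), are the full ones. The crop above confirms the choice: plain blue, open, nothing inside, on the plate. Supply is at +y (y≈0.174) and returns at -y.

Next I turn the jaws along x at a raised height, then cross over the tubs.

Call:
send_rows([
  [0,0,-0.008,0,0,9.5],
  [0,0,-0.008,0,0,9.5],
  [0,0,-0.008,0,0,9.5],
  [0,0,-0.008,0,0,9.5],
  [0,0,-0.008,0,0,9.5],
  [0,0,-0.008,0,0,9.5],
  [0,0,-0.004,0,0,9.5],
  [0,0,0,0,0,9.6],
], grip=0.45)

```text
time: 1.1
tool_pos: [0.1502, 0.6066, 0.252]
tool_rot: [0.0, 0.709, 0.705, -0.0]
contact_force: [-0.4, 0.0, -0.9]
gripper_width: 0.449
```

Call:
send_rows([
  [-0.033,0.0217,0,0,0,0],
  [-0.033,0.0217,0,0,0,0],
  [-0.033,0.0217,0,0,0,0],
  [-0.033,0.0217,0,0,0,0],
  [-0.033,0.0217,0,0,0,0],
  [-0.033,0.0217,0,0,0,0],
  [-0.033,0.0217,0,0,0,0],
  [-0.033,0.0217,0,0,0,0],
])

```text
time: 2.1
tool_pos: [0.3241, 0.3413, 0.2516]
tool_rot: [-0.0, 0.707, 0.707, -0.0]
contact_force: [0.0, -0.5, -0.1]
gripper_width: 0.453
```

Call:
send_rows([
  [-0.033,0.0217,0,0,0,0],
  [-0.033,0.0217,0,0,0,0],
  [-0.033,0.0217,0,0,0,0],
  [-0.033,0.0217,0,0,0,0],
  [-0.033,0.0217,0,0,0,0],
  [-0.033,0.0217,0,0,0,0],
  [-0.033,0.0217,0,0,0,0],
  [-0.032,0.0217,0,0,0,0],
])

```text
time: 3.1
tool_pos: [0.4977, 0.0784, 0.2516]
tool_rot: [-0.0, 0.707, 0.707, -0.0]
contact_force: [1.1, 0.3, 0.2]
gripper_width: 0.452
```

Call:
send_rows([
  [0,0,0.03,0,0,0],
  [0,0,0.03,0,0,0],
  [0,0,0.03,0,0,0],
  [0,0,0.03,0,0,0],
  [0,0,0.02,0,0,0],
  [0,0,0.015,0,0,0],
  [0,0,0,0,0,0],
])

```text
time: 3.98
tool_pos: [0.4967, 0.0796, 0.0961]
tool_rot: [-0.001, 0.707, 0.707, -0.001]
contact_force: [0.9, 0.1, 0.5]
gripper_width: 0.448
```

```bash
cat > snap.py <<'E'
import sys,cv2
from plant import manip
t=sys.argv[1]
a=manip.grab_frame("top")
b=manip.grab_frame("side")
cv2.imwrite(f"pics/top{t}.png",a);cv2.imwrite(f"pics/side{t}.png",b)
A=cv2.resize(a[220:310,215:415],(800,360),interpolation=cv2.INTER_CUBIC)
cv2.imwrite(f"pics/top{t}c.png",A)
cv2.imwrite(f"pics/side{t}c.png",cv2.resize(b[150:300,260:460],(800,600),interpolation=cv2.INTER_CUBIC))
E
python3 snap.py 1
```

```text
(no output)
```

View pics/side1c.png

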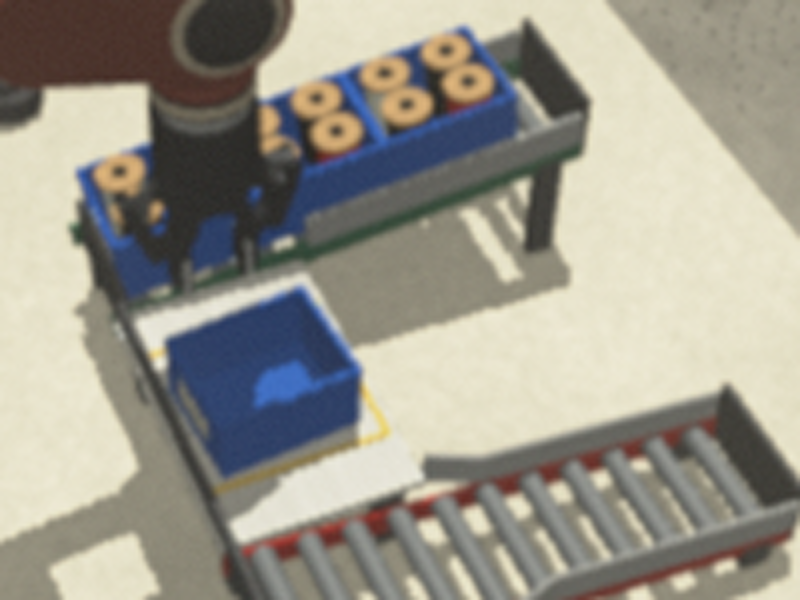

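View pics/top1c.png

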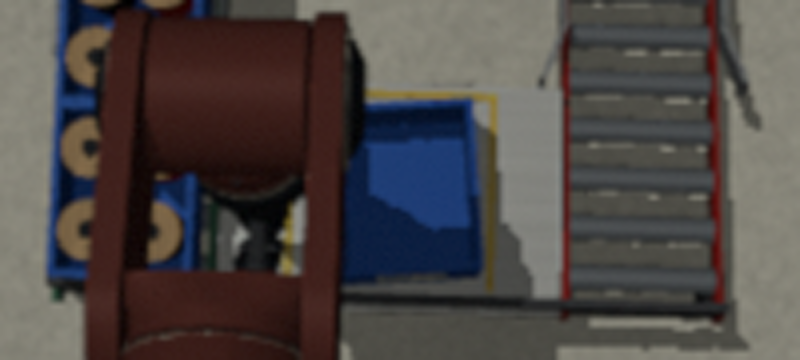

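Call:
send_rows([
  [-0.012,0,0.003,0,0,0],
  [-0.015,0,0.002,0,0,0],
  [-0.015,0,0,0,0,0],
  [-0.015,0,0,0,0,0],
  [-0.015,0,0,0,0,0],
  [-0.015,0,0,0,0,0],
  [-0.015,0,0,0,0,0],
  [-0.008,0,0,0,0,0],
])

```text
time: 5.08
tool_pos: [0.4974, -0.0314, 0.0922]
tool_rot: [0.0, 0.707, 0.707, 0.0]
contact_force: [-0.3, 2.0, 1.4]
gripper_width: 0.445
```

```bash
python3 snap.py 2
```

```text
(no output)
```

View pics/side2c.png

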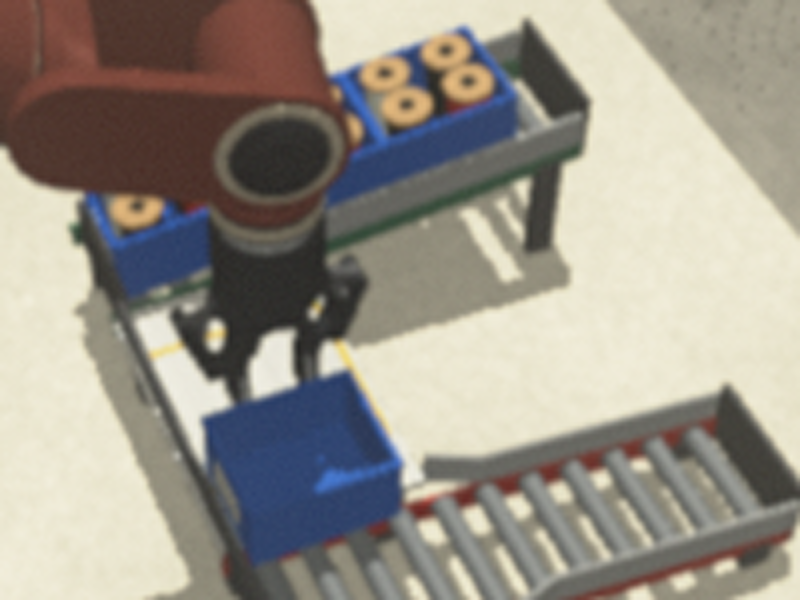

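View pics/top2c.png

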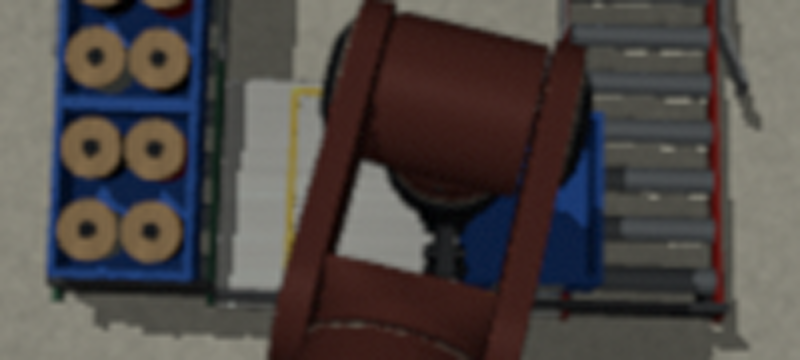

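Run:
```python
from h import *
np.set_printoptions(precision=4,suppress=True)
print(bp("top",*T(604,115),.138),bp("top",*T(602,288),.138))
for p in [(350,375),(401,462),(253,564),(205,418)]: print(bp("side",*S(*p),.138 if p[1]!=564 else .078))
```

```text
[ 0.5477 -0.1307  0.138 ] [ 0.436  -0.1299  0.138 ]
[ 0.5484 -0.0507  0.138 ]
[ 0.5493 -0.1329  0.138 ]
[ 0.4417 -0.1319  0.078 ]
[ 0.4424 -0.0466  0.138 ]
```

Call:
send_rows([
  [-0.012,0,0,0,0,0],
  [-0.015,0,0,0,0,0],
  [-0.015,0,0,0,0,0],
  [-0.015,0,0,0,0,0],
  [-0.013,0,0,0,0,0],
  [-0.01,0,0,0,0,0],
  [0.01,0,0,0,0,0],
  [0.02,0,0,0,0,0],
])

```text
time: 6.18
tool_pos: [0.4972, -0.0801, 0.092]
tool_rot: [-0.0, 0.708, 0.707, -0.0]
contact_force: [1.0, -0.7, -0.4]
gripper_width: 0.45
```

```bash
python3 snap.py 3
```

```text
(no output)
```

View pics/side3c.png

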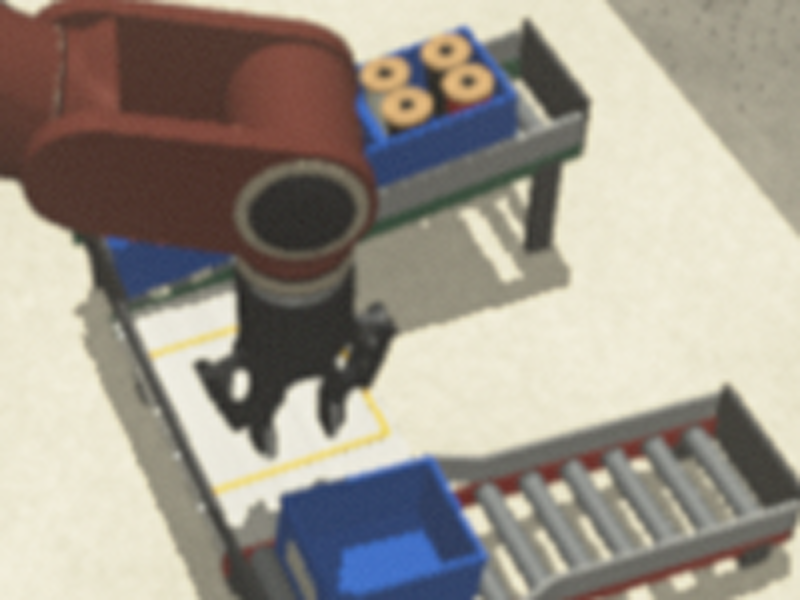

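Call:
send_rows([
  [0,0,-0.03,0,0,0],
  [0,0,-0.04,0,0,0],
  [0,0,-0.04,0,0,0],
  [0.01,0,-0.03,0,0,0],
  [0.03,-0.001,-0.018,0,0,0],
  [0.035,-0.001,0,0,0,0],
  [0.035,-0.001,0,0,0,0],
  [0.035,-0.001,0,0,0,0],
], grip=0.35)

```text
time: 7.28
tool_pos: [0.4932, 0.0657, 0.2502]
tool_rot: [0.0, 0.707, 0.707, -0.0]
contact_force: [0.6, 0.3, -0.4]
gripper_width: 0.352
```

Call:
send_rows([
  [0.035,-0.001,0,0,0,0],
  [0.035,-0.001,0,0,0,0],
  [0.035,-0.001,0,0,0,0],
  [0.035,-0.001,0,0,0,0],
  [0.03,-0.001,0,0,0,0],
  [0.025,0,0,0,0,0],
  [0,0,0,0,0,0],
])

```text
time: 8.15
tool_pos: [0.488, 0.2607, 0.2499]
tool_rot: [0.0, 0.706, 0.708, -0.0]
contact_force: [0.0, -0.2, 0.2]
gripper_width: 0.349
```

```bash
python3 snap.py 4
```

```text
(no output)
```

View pics/side4.png

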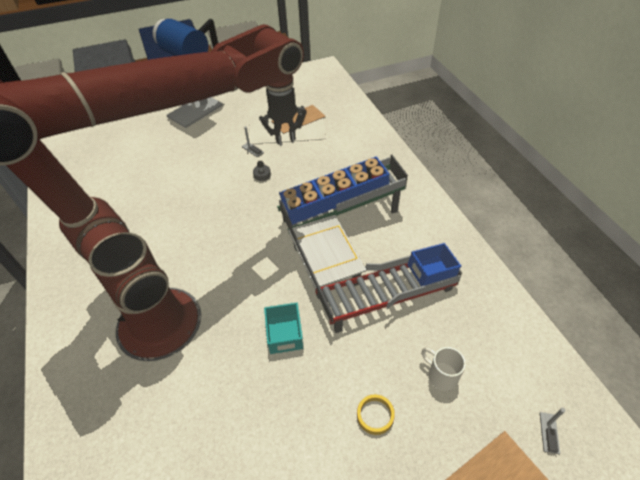

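View pics/top4c.png

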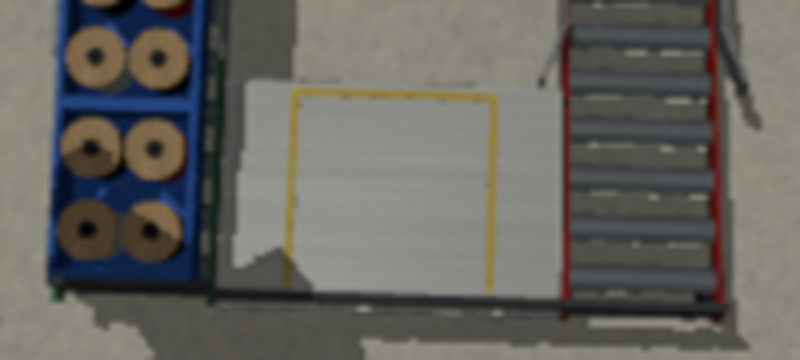

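The empty sits against the rear stop of the return lane, side (434,260). The yellow frame is now fully visible, so I'll measure it in both views.

Run:
```python
import cv2
a=cv2.imread("pics/top4.png");b=cv2.imread("pics/side4.png")
cv2.imwrite("pics/t4z.png",cv2.resize(a[235:302,265:350],(800,630)[:1]+(600,),interpolation=cv2.INTER_CUBIC))
cv2.imwrite("pics/s4z.png",cv2.resize(b[215:290,290:390],(800,600),interpolation=cv2.INTER_CUBIC))
```

```text
(no output)
```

View pics/t4z.png

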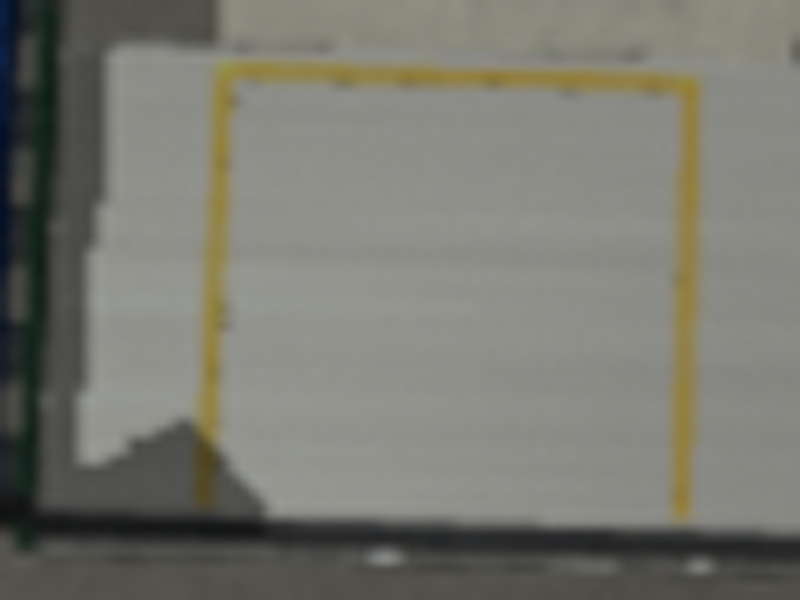

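View pics/s4z.png

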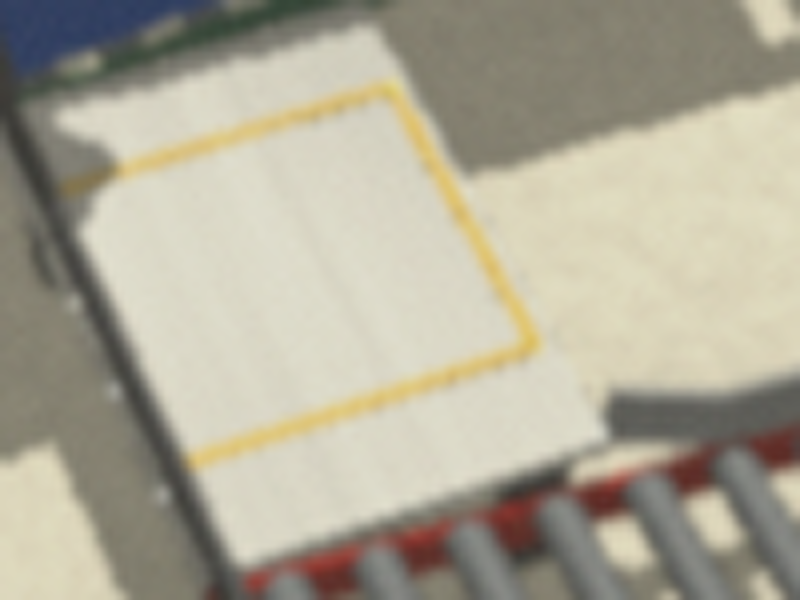

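Run:
```python
from h import *
from scipy.optimize import least_squares
np.set_printoptions(precision=4,suppress=True)
t=lambda u,v:((u+.5)*85/800-.5+265,(v+.5)*67/600-.5+235)
s=lambda u,v:((u+.5)/8-.5+290,(v+.5)/8-.5+215)
P={"top":[(226,72),(690,83),(204,505),(682,515)],"side":[(391,91),(530,345),(65,188),(193,462)]}
f={"top":t,"side":s}
for n in P: print(n,*[bp(n,*f[n](*p),.078)[:2] for p in P[n]])
def res(q,ns):
    ox,oy,a,h=q;r=[]
    c,si=np.cos(a),np.sin(a)
    for n in ns:
        for i,p in enumerate(P[n]):
            w=bp(n,*f[n](*p),.078)[:2]-[ox,oy]
            X=c*w[0]+si*w[1];Y=-si*w[0]+c*w[1]
            r.append(Y-(65+h*1e3)/1e3*(1 if i%2==0 else -1))
            if i<2:r.append(X-.075-h)
    return np.array(r)*1e3
for ns in(["top"],["side"],["top","side"]):
    q=least_squares(res,[.494,.004,0,.002],x_scale=[.01,.01,.01,.001],args=(ns,));print(ns,q.x,np.degrees(q.x[2]),q.fun)
print("tri corners",tri(t(226,72),s(391,91)),tri(t(690,83),s(530,345)))
```

```text
top [0.5707 0.0727] [ 0.571  -0.0615] [0.4389 0.0736] [ 0.4396 -0.0615]
side [0.5724 0.0678] [ 0.5704 -0.064 ] [0.4422 0.0711] [ 0.4408 -0.0649]
['top'] [ 0.4935  0.0058 -0.0018  0.0023] -0.10257862135728521 [-0.3555 -0.2508  0.1004  0.2508  0.3555 -0.1004]
['side'] [ 0.4945  0.0026 -0.0109  0.0019] -0.625840260224384 [-0.9126  0.2405  1.1612 -0.2405  0.9126 -1.1612]
['top', 'side'] [ 0.494   0.0042 -0.0064  0.0021] -0.36913201869610146 [ 1.7768 -0.8532  1.8574  0.2727  1.8748  1.0454 -3.0301  0.8261 -0.5807
 -0.2456 -0.6216 -2.3221]
tri corners [0.5733 0.0729 0.0719] [ 0.5716 -0.0617  0.0747]
```

Call:
send_rows([
  [0,0,0.02,0,0,0],
  [0,0,0.03,0,0,0],
  [0,0,0.03,0,0,0],
  [0,0,0.03,0,0,0],
  [0,0,0.025,0,0,0],
  [0,0,0.014,0,0,0],
  [0,0,0,0,0,0],
])

```text
time: 9.12
tool_pos: [0.4873, 0.2587, 0.0993]
tool_rot: [-0.001, 0.707, 0.707, -0.001]
contact_force: [-0.1, 0.0, -0.3]
gripper_width: 0.349
```

```bash
python3 snap.py 5; python3 -c "
from h import *
print(bp('top',147,290,.04))"
```

```text
[0.43549162 0.45743426 0.04      ]
```

View pics/side5c.png

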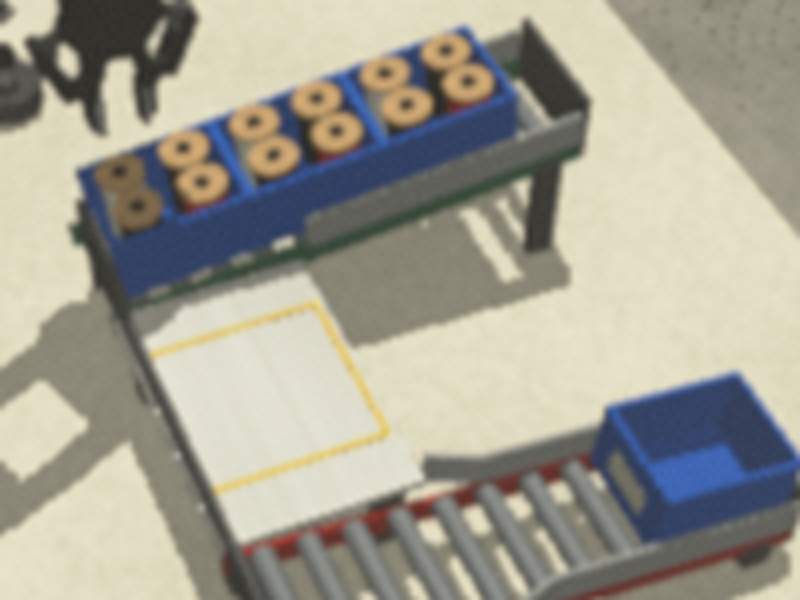

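View pics/top5.png

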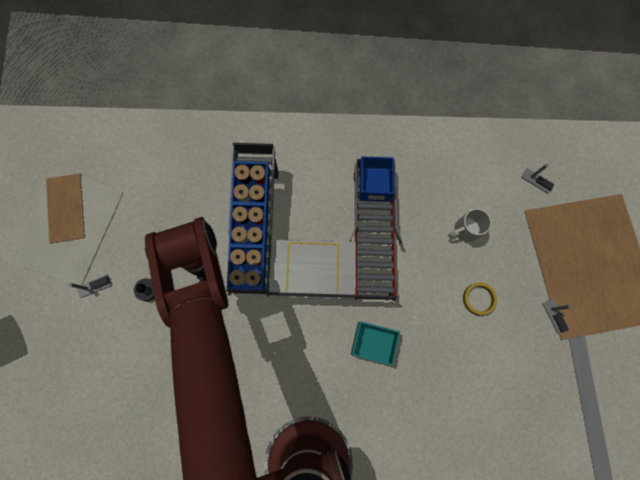

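Call:
send_rows([
  [-0.012,0,-0.003,0,0,0],
  [-0.015,0,0,0,0,0],
  [-0.012,0,0,0,0,0],
  [-0.012,0,0,0,0,0],
])

```text
time: 9.72
tool_pos: [0.4891, 0.2097, 0.1056]
tool_rot: [-0.001, 0.707, 0.707, 0.003]
contact_force: [-0.3, 8.2, 2.2]
gripper_width: 0.347
```

```bash
python3 snap.py 6
```

```text
(no output)
```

View pics/side6c.png

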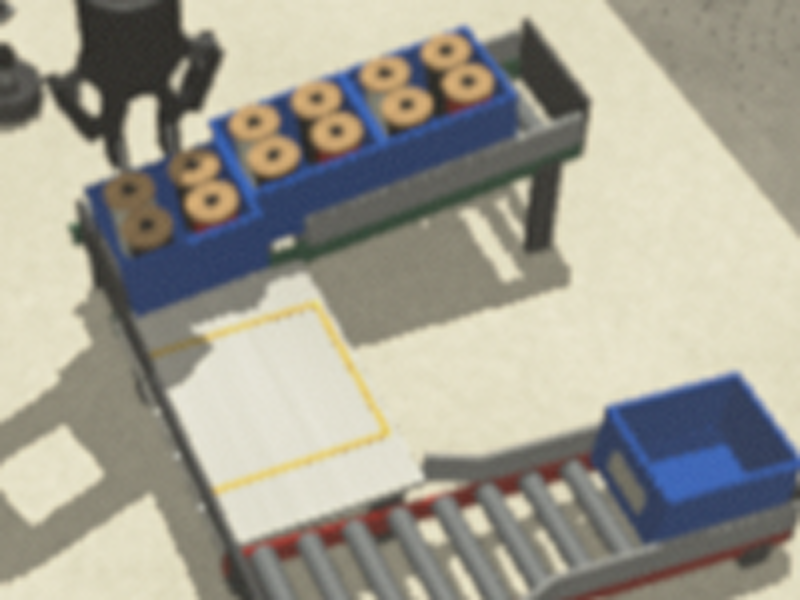

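Call:
send_rows([
  [-0.018,0,0.001,0,0,0],
  [-0.024,0,0.001,0,0,0],
  [-0.028,0,0.001,0,0,0],
  [-0.028,0,0.001,0,0,0],
  [-0.015,0,0,0,0,0],
  [0,0,0,0,0,0],
])

```text
time: 10.58
tool_pos: [0.4881, 0.0944, 0.0999]
tool_rot: [0.0, 0.708, 0.706, -0.001]
contact_force: [0.3, 0.5, -0.7]
gripper_width: 0.351
```

```bash
python3 snap.py 7
```

```text
(no output)
```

View pics/side7c.png

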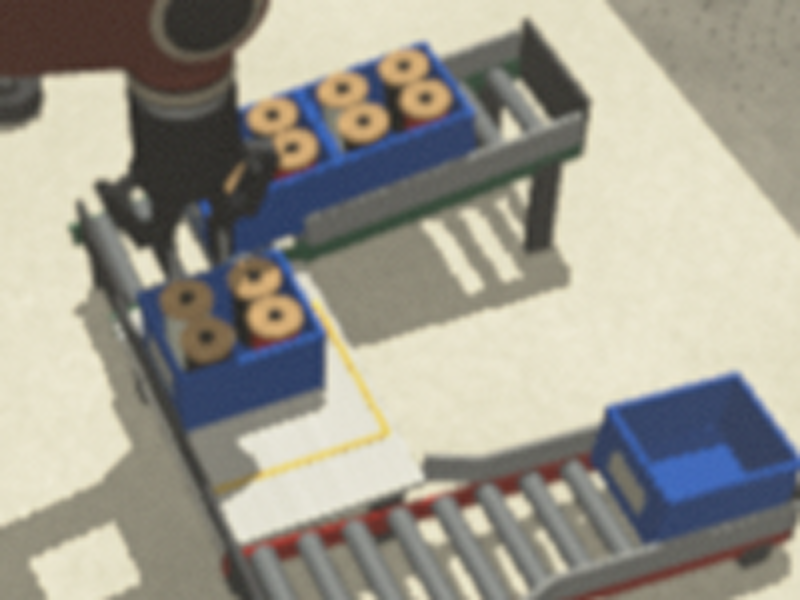

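View pics/top7c.png

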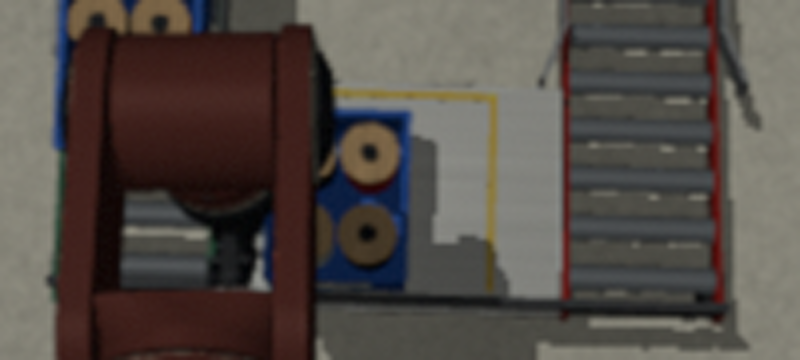

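Run:
```python
from h import *
np.set_printoptions(precision=4,suppress=True)
for p in [(140,295),(285,250),(182,382),(325,333)]: print(bp("side",*S(*p),.138))
print(bp("top",*T(411,113),.138),bp("top",*T(405,287),.138))
```

```text
[0.4395 0.0772 0.138 ]
[0.5524 0.0772 0.138 ]
[ 0.4391 -0.0108  0.138 ]
[ 0.5476 -0.0085  0.138 ]
[ 0.5456 -0.0062  0.138 ] [ 0.4332 -0.0054  0.138 ]
```

Call:
send_rows([
  [-0.006,0,0.002,0,0,0],
  [-0.008,0,0.002,0,0,0],
  [-0.008,0,0,0,0,0],
  [-0.005,0,0,0,0,0],
  [-0.003,0,0,0,0,0],
  [0,0,0,0,0,0],
])

```text
time: 11.42
tool_pos: [0.4891, 0.0667, 0.0969]
tool_rot: [-0.0, 0.707, 0.707, 0.001]
contact_force: [1.0, 5.1, 5.1]
gripper_width: 0.349
```

```bash
python3 snap.py 8
```

```text
(no output)
```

View pics/side8c.png

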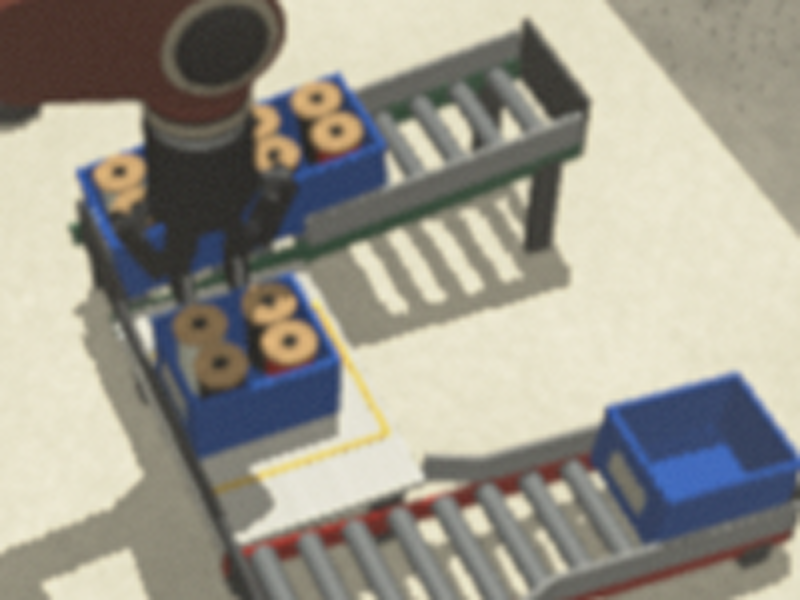

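View pics/top8c.png

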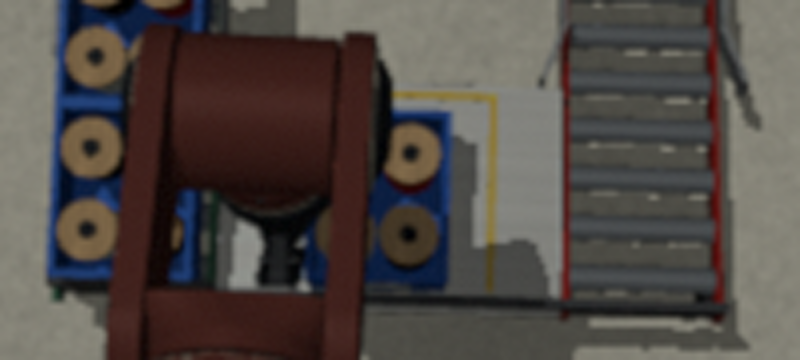

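Run:
```python
from h import *
np.set_printoptions(precision=4,suppress=True)
for p in [(155,318),(300,275),(195,408),(341,357)]: print(bp("side",*S(*p),.138))
print(bp("top",*T(451,113),.138),bp("top",*T(448,287),.138))
```

```text
[0.442  0.0521 0.138 ]
[0.5529 0.0498 0.138 ]
[ 0.4392 -0.0358  0.138 ]
[ 0.5491 -0.0332  0.138 ]
[ 0.5464 -0.032   0.138 ] [ 0.434  -0.0325  0.138 ]
```

Call:
send_rows([
  [-0.003,0,0,0,0,0],
  [-0.0035,0,0,0,0,0],
  [0,0,0,0,0,0],
  [0,0,0,0,0,0],
])

```text
time: 12.02
tool_pos: [0.489, 0.0601, 0.0968]
tool_rot: [-0.0, 0.707, 0.707, 0.001]
contact_force: [0.6, 5.2, 4.4]
gripper_width: 0.351
```

Call:
send_rows([
  [0.008,0,0,0,0,0],
  [0.01,0,0,0,0,0],
  [0,0,-0.03,0,0,0],
  [0,0,-0.05,0,0,0],
  [0,0,-0.05,0,0,0],
  [0,0,-0.03,0,0,0],
  [0.03,0,0,0,0,0],
  [0.035,0,0,0,0,0],
])

```text
time: 13.02
tool_pos: [0.4884, 0.1427, 0.2563]
tool_rot: [0.0, 0.708, 0.707, -0.0]
contact_force: [0.3, 0.9, 0.4]
gripper_width: 0.352
```

Call:
send_rows([
  [0.035,0,0,0,0,0],
  [0.035,0,0,0,0,0],
  [0.035,0,0,0,0,0],
  [0.015,0,0,0,0,0],
  [0,0,0,0,0,0],
])

```text
time: 13.65
tool_pos: [0.488, 0.2625, 0.2555]
tool_rot: [0.0, 0.707, 0.708, -0.001]
contact_force: [0.1, -1.0, 0.0]
gripper_width: 0.349
```

```bash
python3 snap.py 9
python3 - <<'E'
import cv2
a=cv2.imread("pics/top9.png");b=cv2.imread("pics/side9.png")
cv2.imwrite("pics/t9z.png",cv2.resize(a[235:302,265:350],(800,600),interpolation=cv2.INTER_CUBIC))
cv2.imwrite("pics/s9z.png",cv2.resize(b[210:285,290:390],(800,600),interpolation=cv2.INTER_CUBIC))
E
```

```text
(no output)
```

View pics/t9z.png

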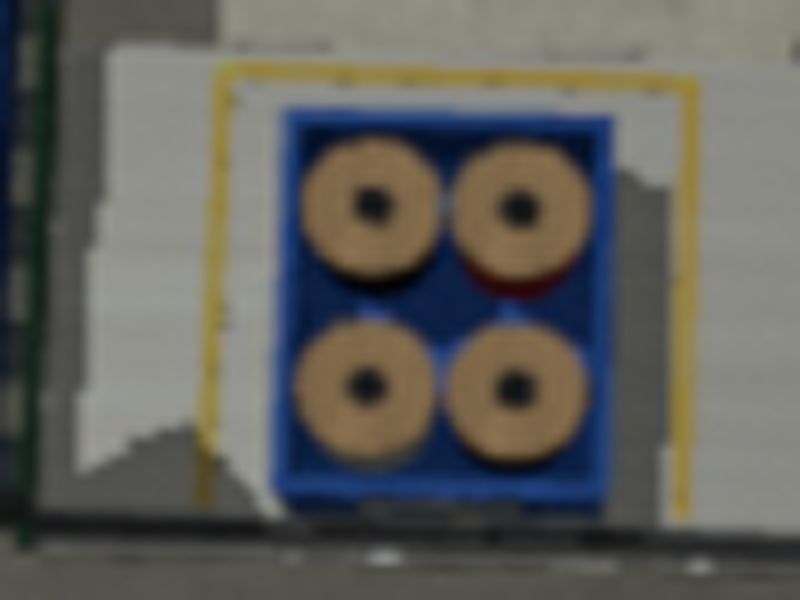

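View pics/s9z.png

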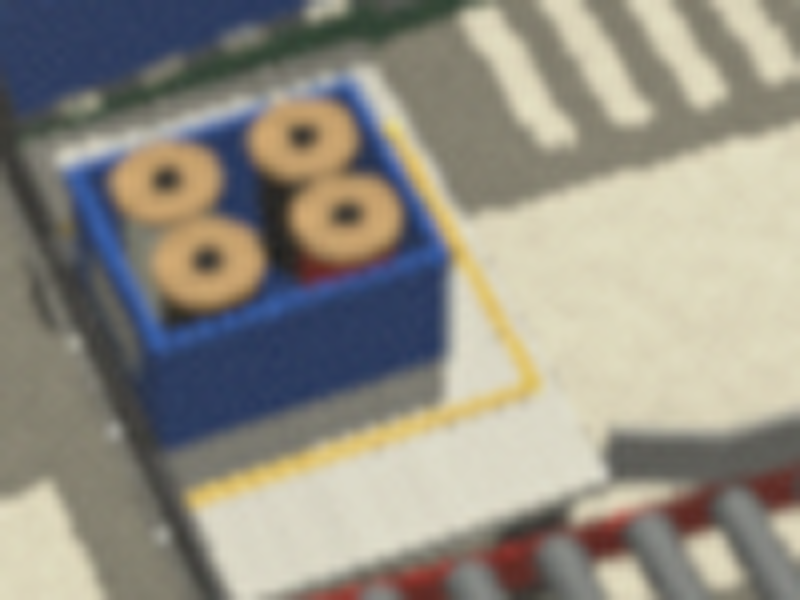

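View pics/side9c.png

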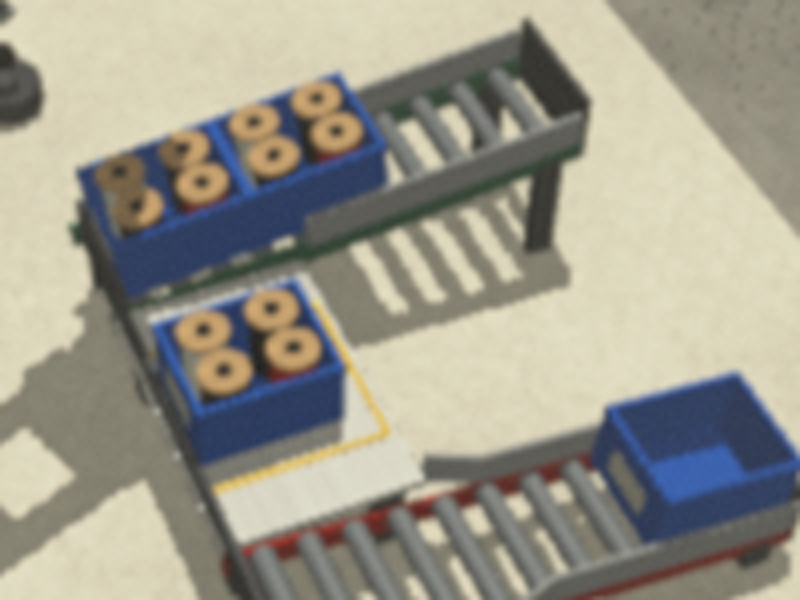

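Run:
```python
from h import *
from scipy.optimize import least_squares
np.set_printoptions(precision=4,suppress=True)
t=lambda u,v:((u+.5)*85/800-.5+265,(v+.5)*67/600-.5+235)
s=lambda u,v:((u+.5)/8-.5+290,(v+.5)/8-.5+210)
O={"top":[((285,110),(1,1,1)),((613,117),(1,-1,1)),((603,500),(-1,-1,1)),((275,492),(-1,1,1))],
"side":[((68,170),(-1,1,1)),((352,78),(1,1,1)),((447,250),(1,-1,1)),((160,348),(-1,-1,1)),((168,445),(-1,-1,0)),((443,358),(1,-1,0))]}
f={"top":t,"side":s}
def res(q,n):
    x,y,a,z=q;c,si=np.cos(a),np.sin(a);r=[]
    for p,m in O[n]:
        X=.055*m[0];Y=.045*m[1]
        r+=list(pj(n,[x+c*X-si*Y,y+si*X+c*Y,z+.06*m[2]])-f[n](*p))
    return r
for n,z in(("top",.078),("side",.078)):
    q=least_squares(lambda q:res([*q,z],n),[.49,.004,0]);print(n,q.x,np.degrees(q.x[2]),np.round(q.fun,2))
    if n=="side":
        q=least_squares(lambda q:res(q,n),[.49,.004,0,.078],x_scale=[.01]*4);print(n,"free z",q.x)
X=[tri(t(*a),s(*b)) for a,b in [((285,110),(352,78)),((613,117),(447,250)),((603,500),(160,348)),((275,492),(68,170))]]
print(np.array(X),np.mean(X,0))
```

```text
top [0.4918 0.0068 0.0039] 0.22151881980619703 [ 0.01  0.07  0.02  0.09  0.35 -0.12 -0.37 -0.05]
side [0.4941 0.004  0.0032] 0.18500031891519592 [-0.3  -0.57 -0.12 -0.39  0.54 -0.04 -0.52 -0.03 -0.41  1.04  0.84 -0.18]
side free z [0.5012 0.0237 0.0015 0.0525]
[[ 0.5491  0.0521  0.1327]
 [ 0.5483 -0.0381  0.1351]
 [ 0.4394 -0.038   0.1332]
 [ 0.4386  0.0507  0.1332]] [0.4938 0.0067 0.1335]
```

View pics/top9.png

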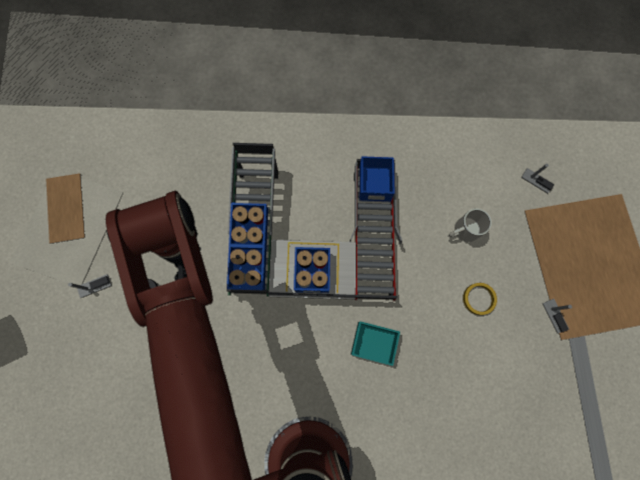

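Run:
```python
import cv2,numpy as np
a=cv2.imread("pics/side0.png").astype(int);b=cv2.imread("pics/side9.png").astype(int)
for n,(u,v,r) in dict(weight=(262,171,12),tape=(376,414,22),mug=(445,367,26),turq=(284,328,26)).items():
    print(n,np.abs(a-b)[v-r:v+r,u-r:u+r].mean().round(2))
```

```text
weight 6.12
tape 7.88
mug 7.76
turq 6.11
```

The top view shows full1 inside the yellow frame (312,270), full2 and full3 forward in the supply lane (248,237), the empty at the back of the return lane (377,178), and the other objects in place. The gripper is clear, so I'm handing in.

```bash
python3 -c "
from plant import manip
print(manip.state()['contact_force']);print(manip.job_done())"
```

```text
[-0.14264399 -0.75147923 -0.09395711]
the job is handed in; nothing more can be done
None
```

The swap is done and handed in, after about 14 s of the 54 s allowed. I pushed the blue empty off the plate into the red return lane with the half-open fingers, and it rolled to the rear stop. I then slid the front full tub (full1) sideways onto the plate. Full2 and full3 rolled forward by themselves, with full2 resting at the front stop.

**Position of full1:** my last measurement put it upright on the plate. The table gives its offset from the marked spot, measured separately in each camera.

| View | Along the lanes (x) | Across (y) | Turn relative to the lines |
|---|---|---|---|
| Top | -1.7 mm | +1.0 mm | about 0.3° |
| Side | -0.4 mm | +1.4 mm | about 0.8° |

**Disagreements:** the two views differ by 2–3 mm in absolute position, close to the stated calibration error. The rim height from both views came out at 133 mm, against the expected 138 mm. A side-only fit with the height left free was unreliable, so I dropped it.

**Other objects:** the weight, tape, mug and turquoise tub look unmoved in both views, judged by eye. A comparison of the first and last side pictures showed only small differences, of similar size, at all four. The highest contact force I saw was about 10 N, and the gripper was touching nothing at hand-in.

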